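Flag the tired spring of the saucer dispenser

TASK

One of the three springs in the saucer dispenser has gone tired: press down on the round white plates with the fingertips to find the one that gives most easily, then push the orange tag in front of that plate all the way down and let go. Leave the other two tags up. Only press and push: do not pull up a plate, and do not lift or shift the things standing on and around the dispenser.

Things in the scene. Friction and masses are not known exactly. Their poses are not given: they have to be found in the camera images.
- dispenser: low steel saucer dispenser, 200 x 360 mm and 60 mm high to its deck, standing on the bench and fixed to it; origin on the bench under it (its body runs from 85 mm in front of the origin to 115 mm behind), x to its back, y to its left, z up. Three identical-looking units sit side by side in it, left, middle and right, 115 mm apart along y; behind them runs a ledge at 56 mm height
- plate_left (a point): centre of the top of the left round white lift plate at rest, 100 mm above the bench; a fixed point of the dispenser, it does not sink with the plate. The plate is 68 mm across and 6 mm thick, carried on a coil spring, and can be pressed straight down 14 mm to its stop; let go, it rises again
- tag_left (a point): centre of the top of the left unit's orange service tag when fully up, 78 mm above the bench, 62 mm in front of the plate's centre; a fixed point of the dispenser, it does not sink with the tag. The tag is an upright block 14 mm (front to back) x 26 mm that stands 15 mm out of its black frame, slides straight down 12 mm to its stop under a push of about 4 N, and stays where it is left; fully down it still stands 3 mm out
- plate_middle (a point): centre of the top of the middle round white lift plate at rest, 100 mm above the bench; a fixed point of the dispenser, it does not sink with the plate. The plate is 68 mm across and 6 mm thick, carried on a coil spring, and can be pressed straight down 14 mm to its stop; let go, it rises again
- tag_middle (a point): centre of the top of the middle unit's orange service tag when fully up, 78 mm above the bench, 62 mm in front of the plate's centre; a fixed point of the dispenser, it does not sink with the tag. The tag is an upright block 14 mm (front to back) x 26 mm that stands 15 mm out of its black frame, slides straight down 12 mm to its stop under a push of about 4 N, and stays where it is left; fully down it still stands 3 mm out
- plate_right (a point): centre of the top of the right round white lift plate at rest, 100 mm above the bench; a fixed point of the dispenser, it does not sink with the plate. The plate is 68 mm across and 6 mm thick, carried on a coil spring, and can be pressed straight down 14 mm to its stop; let go, it rises again
- tag_right (a point): centre of the top of the right unit's orange service tag when fully up, 78 mm above the bench, 62 mm in front of the plate's centre; a fixed point of the dispenser, it does not sink with the tag. The tag is an upright block 14 mm (front to back) x 26 mm that stands 15 mm out of its black frame, slides straight down 12 mm to its stop under a push of about 4 N, and stays where it is left; fully down it still stands 3 mm out
- plate_a (a joint): how far the lift plate of unit a is pressed down (m): 0 at rest, 0.014 at the stop, negative if pulled up. Which of left, middle and right is unit a differs from start to start and shows only when a plate moves. The three springs differ clearly: pressed 10 mm, the softest gives under 5 N and the others over 8 N, none more than 15 N
- tag_a (a joint): how far the service tag of unit a is pushed down (m): 0 to 0.002 at the start (up), 0.012 fully down. It belongs to the same unit as plate_a
- plate_b (a joint): how far the lift plate of unit b is pressed down (m): 0 at rest, 0.014 at the stop, negative if pulled up. Which of left, middle and right is unit b differs from start to start and shows only when a plate moves. The three springs differ clearly: pressed 10 mm, the softest gives under 5 N and the others over 8 N, none more than 15 N
- tag_b (a joint): how far the service tag of unit b is pushed down (m): 0 to 0.002 at the start (up), 0.012 fully down. It belongs to the same unit as plate_b
- plate_c (a joint): how far the lift plate of unit c is pressed down (m): 0 at rest, 0.014 at the stop, negative if pulled up. Which of left, middle and right is unit c differs from start to start and shows only when a plate moves. The three springs differ clearly: pressed 10 mm, the softest gives under 5 N and the others over 8 N, none more than 15 N
- tag_c (a joint): how far the service tag of unit c is pushed down (m): 0 to 0.002 at the start (up), 0.012 fully down. It belongs to the same unit as plate_c
- flat_tin: flat fish tin, turquoise lid, 63 x 105 x 26 mm, loose on the ledge behind the plates; origin at the centre of its underside
- candle: tea light in a metal cup, 38 mm across, 15 mm high, loose on the ledge behind the plates; origin at the centre of its underside
- tub: white and blue yoghurt tub, 72 mm across and high, loose on the bench behind the dispenser; origin at the centre of its underside
- shaker: pepper shaker with clear body and grey cap, 44 mm across, 90 mm high, loose on the bench by the dispenser's right end; origin at the centre of its underside
Things that resemble listed ones, but are neither listed nor needed, are in the scene too. What is shaped like the flat_tin but red is not meant. Leave any brown look-alike of the candle alone.

How it is judged:
On the way, in this order (a step that is already met when the one before it is completed fails the run):
1. the softest plate has been pressed with the fingers, at least 4 mm (value of joint plate_b above 0.004 m and contact force between the fingers and plate_b above 0.5 N), for 0.1 s.
2. the tag in front of the softest plate is pushed down at least 10 of its 12 mm (value of joint tag_b above 0.01 m), for 0.1 s.
At the end, for the whole second after the job is handed in: the tag of the softest plate is at least 10 mm down, the other two tags less than 4 mm; all three plates are back within 2 mm of rest; flat tin, candle, tub and shaker lie still within 20 mm of where they started (value of joint tag_b above 0.01 m and value of joint each of tag_a, tag_c below 0.004 m and value of joint plate_a between -0.002 and 0.002 m and value of joint plate_b between -0.002 and 0.002 m and value of joint plate_c between -0.002 and 0.002 m and distance of each of flat_tin, candle, tub, shaker from where it was at the start of the episode below 0.02 m and linear speed of each of flat_tin, candle, tub, shaker below 0.02 m/s); the robot touches nothing.
It fails at once if the tag of a firmer plate is pushed down more than 5 mm (value of joint any of tag_a, tag_c above 0.005 m).
It fails at once if a plate is pulled up more than 4 mm (value of joint any of plate_a, plate_b, plate_c below -0.004 m).
It fails at once if the flat tin, candle, tub or shaker is lifted or shifted more than 20 mm (distance of any of flat_tin, candle, tub, shaker from where it was at the start of the episode above 0.02 m).
It also fails if it takes over 48 s, if anything falls off the work surface, if the arm or the gripper's body presses on something with over 40 N, if the wrist force passes 120 N, or if a joint passes its speed limit or range.

ROBOT

A 7-joint arm with a two-finger parallel gripper is mounted at the origin on a cart in front of the work surface, level with it; the furniture and walls round the work are solid. World frame = base frame: x ahead of the robot, y to its left, z up, the work surface at z = 0. Lengths are in m, angles in rad, forces in N, time in s.
With the tool pointing down it reaches from about 0.425 to 0.925 m from the base axis. Payload 6.8 kg.
Tool frame: the origin (TCP) lies between the finger pads; the fingertips stand 22 mm ahead of it and the grasp point (between the pads) lies 3 mm ahead of it; z points along the fingers, y is the direction in which the jaws open and shut (so a half turn about z gives the same grasp; the last joint's range is limited). The gripper opens to 85 mm and grips with 20 to 120 N. Pads are 22 mm wide; open, the fingers measure 114 mm over their backs; the gripper's body (76 mm by 85 mm) begins 54 mm behind the grasp point. The pads swing forward as they close: fully open they stand 13 mm farther back than shut.
Start: joints at [-0.108, 0.477, 0.022, 1.555, -0.011, 1.109, -0.083], TCP at [0.675, 0, 0.253] pointing down, gripper open.
Joint ranges: [-2.96, 2.96], [-0.34, 2.1], [-1.41, 1.46], [0.24, 2.44], [-1.37, 4.51], [0.17, 1.92], [-2.96, 2.96]. Speed limits (rad/s): [2.39, 2.39, 3.14, 3.14, 3.14, 3.14, 3.14].

INTERFACE

Orientations are given as a unit quaternion [w, x, y, z].
In Python, from station import bot gives the robot as it stands. The module is installed in compiled form; this text tells all that it offers.
- The arm moves only by the tool drive_tool, never from a script. Its argument "series" is one flat list of numbers, 7 for each row, row after row: the opening, from -1 (shut) to 1 (fully open), then the shift along the tool's x, y, z in mm, then the turn, a rotation vector about the tool's x, y, z in rad. In form: [jaw, x, y, z, wx, wy, wz, jaw, x, y, z, wx, wy, wz, ...]. A call has 1 to 12 rows; each row shifts and turns the commanded pose from where the row before left it, along the tool's axes as they then stand; what a row does not reach is not made up. A row lasts 1/8 s, in which the tool goes at most 62.5 mm and 10.7 degrees, less where a joint would pass 70% of its speed; a pose out of reach is approached as far as the arm can. A call with a gripper value outside its range is refused whole. The fingers move at their own pace and stop on an object; "force" is the grip in N (left out, the last holds). Time passes only in rows, so rows that do not move let the fingers close. It gives the time, the measured TCP pose, the force and the opening at its end, in the units of the state.
- bot.get_obs(): the state, without advancing time (a new reading comes with each control period).
- bot.read_camera(name): name is "scene" or "side" or "wrist"; returns a dict with "pixels" (420x560x3 uint8, blue, green, red), "camera_matrix" (3x3 intrinsics, pixels), "distortion" ([k1, k2, p1, p2, k3] as OpenCV has them; the pictures are not rectified), "rvec" (rotation vector, rad) and "tvec" (3), from world to camera coordinates, as OpenCV has them. Camera axes: x right, y down, z forward; pixel columns grow to the right and rows downward; lengths in m; the calibration is good to about 2 mm. A picture is of the moment at which its call begins. There is no depth.
- bot.hand_in(): hands the job in, once; it reports no verdict.
The state is a dict: "t": time; "q": joint angles; "joint_vel": joint speeds; "joint_torque": joint torques, N m; "eef_pos": TCP position; "tool_rot": TCP orientation; "contact_force": force on the tool from outside, world axes, zero at the start; "torque": the same for the moment, N m; "gripper_width": opening from 0.0 (shut) to 1.0 (fully open).
Only numpy, scipy, OpenCV 4.12 (cv2) and the standard library are available. Lean on these libraries where they do the work, as an engineer would, in place of code of your own. Each camera call takes 0.05 s, during which the arm holds its last target. There are 200 camera calls.

## Working session

There is one attempt and no reset: what is moved stays moved. The work goes in short steps, Python scripts to look and compute and a tool call to move; the robot and the scene stay as the last step left them, time stands still between calls to the robot, and variables do not carry over. Pictures are saved under pics/ and viewed, about 8 in all and at most 12, crops included, and the job is handed in when it is done.

Besides the shell and the picture viewer there is one more tool, called after "Call:" by a JSON object that holds its "name" and its "arguments", one argument or row to a line. drive_tool: Moves the arm, as the interface text tells. Its arguments: {"type":"object","properties":{"series":{"type":"array"},"force":{"type":"number"}},"required":["series"]}

```bash
mkdir -p pics
cat > h.py <<'E'
import numpy as np, cv2
from station import bot
def cam(n,f=None):
    c=bot.read_camera(n)
    if f: cv2.imwrite('pics/'+f,c['pixels'])
    return c
def ray(c,uv,z):
    p=cv2.undistortPoints(np.array([[uv]],float),c['camera_matrix'],c['distortion'])[0,0]
    R=cv2.Rodrigues(np.array(c['rvec'],float))[0];t=np.array(c['tvec'],float).ravel()
    o=-R.T@t;d=R.T@np.array([p[0],p[1],1])
    return o+d*(z-o[2])/d[2]
E
python3 - <<'E'
from h import *
a=cam('scene','s.png');b=cam('wrist','w.png');
print({k:v for k,v in bot.get_obs().items()})
for n,c in(('scene',a),('wrist',b)):
    h=cv2.cvtColor(c['pixels'],cv2.COLOR_BGR2HSV)
    m=cv2.inRange(h,(8,150,120),(22,255,255))
    k,_,s,ce=cv2.connectedComponentsWithStats(m)
    for i in range(1,k):
        if s[i,4]>40: print(n,s[i],ce[i].round(1),ray(c,ce[i],.076).round(4))
E
```

```text
{'t': 0.1, 'q': array([-0.10810946,  0.47772433,  0.02233102,  1.55638566, -0.011493  ,
        1.10930899, -0.08309555]), 'joint_vel': array([-0.00063442, -0.00139993,  0.00026647, -0.00342955,  0.0015802 ,
        0.00311738,  0.00162556]), 'joint_torque': array([ 5.69385389e-03, -5.97765398e+01,  1.61440808e+00, -2.81952703e+01,
        1.29656185e-02,  5.02699884e-03, -1.13572563e-05]), 'eef_pos': array([6.74480812e-01, 1.12099074e-06, 2.52404097e-01]), 'tool_rot': array([-5.54500288e-04,  7.07089889e-01,  7.07123163e-01, -6.43097273e-04]), 'contact_force': array([ 0.08604288, -0.10550139,  0.17907287]), 'torque': array([-0.02591708, -0.02995868,  0.03093943]), 'gripper_width': 1.0001163946684961}
scene [518 389  31  31 379] [533.  404.5] [ 0.3425 -0.5797  0.076 ]
wrist [ 51   0  20  21 276] [61.1  9.2] [0.4883 0.1628 0.076 ]
wrist [106 125  18  26 274] [114.7 137.2] [0.5141 0.0561 0.076 ]
wrist [149 231  13  21 163] [155.4 239.9] [ 0.5391 -0.0544  0.076 ]
```

View pics/s.png

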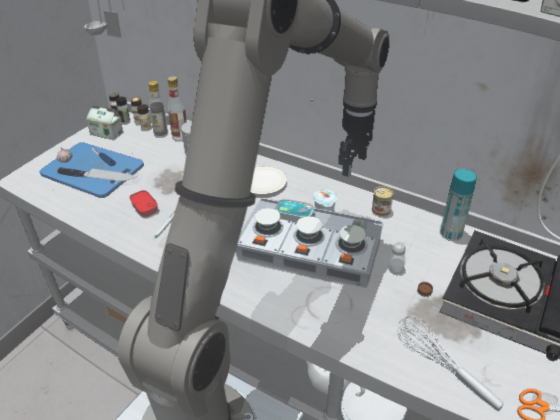

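View pics/w.png

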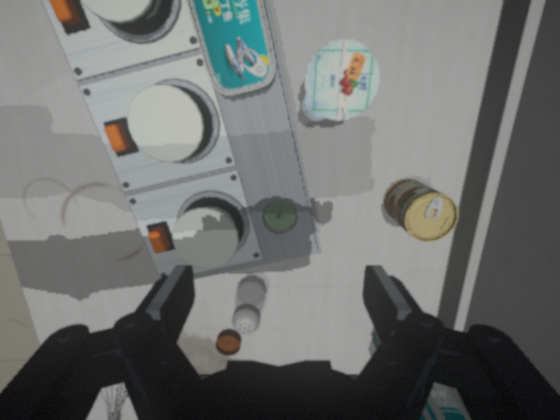

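The wrist view shows the tags at about (61,9), (115,137) and (155,240), with the plates beside them. The tin (turquoise) is at (235,45) and the candle (green) at (280,215). The brown candle look-alike is at (228,342), the shaker at (248,305) and the tub at (340,80). Next I'll fit the plate positions.

```bash
python3 - <<'E'
from h import *
for n in('scene','wrist','side'):
    c=cam(n); p=c['pixels']
    h=cv2.cvtColor(p,cv2.COLOR_BGR2HSV)
    R=cv2.Rodrigues(np.array(c['rvec'],float))[0];print(n,'cam at',(-R.T@np.array(c['tvec']).ravel()).round(3))
    m=cv2.inRange(h,(8,110,60),(22,255,255)) if n!='wrist' else cv2.inRange(h,(5,110,60),(22,255,255))
    k,_,s,ce=cv2.connectedComponentsWithStats(m)
    for i in range(1,k):
        if s[i,4]>20: print(' tag?',s[i],ray(c,ce[i],.076)[:2].round(4))
    m=cv2.inRange(h,(0,0,125),(179,45,255)) 
    m=cv2.morphologyEx(m,cv2.MORPH_OPEN,np.ones((5,5)))
    for q in cv2.findContours(m,cv2.RETR_LIST,cv2.CHAIN_APPROX_NONE)[0]:
        if 150<cv2.contourArea(q)<9000:
            w=np.array([ray(c,u,.1)[:2] for u in q[:,0].astype(float)],np.float32)
            o,r=cv2.minEnclosingCircle(w)
            if .025<r<.05: print(' plate?',q[:,0].mean(0).round(),np.round(o,4),round(r,4))
E
python3 -c "
from h import *
c=cam('side','d.png')"
```

```text
scene cam at [-0.332 -0.419  0.974]
 tag? [169  81   8   6  28] [1.0928 1.0016]
 tag? [255 236  10   7  56] [0.4822 0.1632]
 tag? [297 245  10   7  56] [0.509  0.0518]
 tag? [341 254  10   8  68] [ 0.5348 -0.0592]
 tag? [419 284  13   9  84] [ 0.5368 -0.2678]
 tag? [518 389  32  31 445] [ 0.3419 -0.5796]
 plate? [319. 376.] [ 0.1827 -0.1716] 0.037
 plate? [425. 289.] [ 0.5113 -0.2721] 0.0253
wrist cam at [0.676 0.082 0.374]
 tag? [ 50   0  26  22 402] [0.4901 0.1626]
 tag? [345  54  19  25 243] [0.7451 0.119 ]
 tag? [105 124  21  28 365] [0.5147 0.0561]
 tag? [148 228  20  24 339] [ 0.542  -0.0538]
 tag? [217 335  22  17 278] [ 0.6113 -0.196 ]
 plate? [103. 404.] [ 0.4553 -0.2645] 0.0337
 plate? [199. 124.] [0.5885 0.0686] 0.0344
 plate? [253.  90.] [0.6518 0.1012] 0.0269
side cam at [ 0.291 -0.803  0.808]
 tag? [237 220   7   9  45] [0.4839 0.1568]
 tag? [256 242   8  10  52] [0.5103 0.0468]
 tag? [279 268   9  11  71] [ 0.5373 -0.0639]
 tag? [328 343  17  11 148] [ 0.5725 -0.3007]
 plate? [191. 374.] [ 0.2872 -0.2879] 0.0372
 plate? [400. 359.] [ 0.6701 -0.3685] 0.0486
 plate? [186. 342.] [ 0.2898 -0.2151] 0.0287
 plate? [275. 261.] [ 0.5191 -0.0444] 0.0448
```

View pics/d.png

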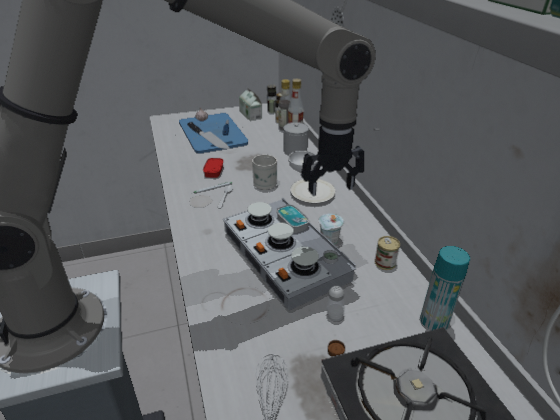

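Scene and wrist tag estimates bracket each other. I get dispenser yaw ≈ 0.225, tag_middle ≈ (0.512, 0.055) and plate_middle ≈ (0.5725, 0.069). Next I move above the middle plate, jaws shut and along dispenser y.

Call:
{"name": "drive_tool", "arguments": {
  "series": [-1,17,-25.5,0,0,0,0,-1,17,-25.5,0,0,0,0,-1,17,-25.5,0,0,0,0,-1,18,-25.5,0,0,0,0,-1,0,0,0,0,0,0.168,-1,0,0,0,0,0,0.168,-1,0,0,0,0,0,0.168,-1,0,0,0,0,0,0.168,-1,0,0,0,0,0,0.168,-1,0,0,0,0,0,0.168,-1,0,0,0,0,0,0.168,-1,0,0,0,0,0,0.168],
  "force": 40
}}

```text
t: 1.8
eef_pos: [0.573, 0.069, 0.2533]
tool_rot: [-0.0, 0.994, 0.11, 0.0]
contact_force: [-0.8, -0.1, 0.5]
gripper_width: 0.001
```

Run:
```python
from h import *
c=cam('wrist','w2.png');o=bot.get_obs();print(o['t'],o['eef_pos'],o['contact_force'])
from scipy.spatial.transform import Rotation as Ro
q=o['tool_rot'];print(Ro.from_quat(np.r_[q[1:],q[0]]).as_matrix().round(3))
```

```text
1.85 [0.57296547 0.06911103 0.25331108] [-0.6093562  -0.10848678  0.02604577]
[[ 0.977  0.213 -0.   ]
 [ 0.213 -0.977  0.   ]
 [-0.    -0.    -1.   ]]
```

View pics/w2.png

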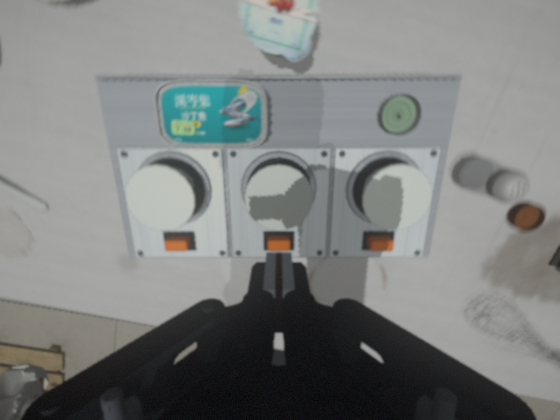

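The view shows plates at (162,195), (278,195) and (397,195), and tags at (179,243), (278,243) and (380,243). The dispenser is square to the tool.

Run:
```python
from h import *
c=cam('wrist');o=bot.get_obs();E=o['eef_pos']
from scipy.spatial.transform import Rotation as Ro
q=o['tool_rot'];M=Ro.from_quat(np.r_[q[1:],q[0]]).as_matrix()
for uv,z in[((162,195),.1),((278,195),.1),((397,195),.1),((179,240),.078),((278,240),.078),((380,240),.078),((400,115),.071)]:
    p=ray(c,uv,z);print(uv,p.round(4),'tool shift mm',(M.T@(p-E)*1000).round(1))
```

```text
(162, 195) [0.553  0.1804 0.1   ] tool shift mm [   5.5 -112.9  153.3]
(278, 195) [0.5769 0.0707 0.1   ] tool shift mm [  4.2  -0.7 153.3]
(397, 195) [ 0.6014 -0.0418  0.1   ] tool shift mm [  2.8 114.5 153.3]
(179, 240) [0.4973 0.165  0.078 ] tool shift mm [ -52.3 -110.4  175.3]
(278, 240) [0.5204 0.0584 0.078 ] tool shift mm [-53.6  -1.4 175.3]
(380, 240) [ 0.5444 -0.0513  0.078 ] tool shift mm [-54.8 110.9 175.3]
(400, 115) [ 0.6738 -0.0306  0.071 ] tool shift mm [ 76.  119.8 182.3]
```

Call:
{"name": "drive_tool", "arguments": {
  "series": [-1,3,0,22,0,0,-0.012,-1,0,0,25,0,0,0,-1,0,0,25,0,0,0,-1,0,0,25,0,0,0,-1,0,0,15,0,0,0,-1,0,0,10,0,0,0,-1,0,0,0,0,0,0,-1,0,0,0,0,0,0]
}}

```text
t: 2.9
eef_pos: [0.5765, 0.0697, 0.132]
tool_rot: [-0.0, 0.993, 0.119, 0.001]
contact_force: [1.1, 0.1, -0.2]
gripper_width: -0.001
```

Call:
{"name": "drive_tool", "arguments": {
  "series": [-1,0,0,4,0,0,0,-1,0,0,4,0,0,0,-1,0,0,2,0,0,0,-1,0,0,0,0,0,0,-1,0,0,0,0,0,0]
}}

```text
t: 3.52
eef_pos: [0.5759, 0.0697, 0.1213]
tool_rot: [-0.0, 0.993, 0.119, -0.0]
contact_force: [-0.5, -1.2, 0.6]
gripper_width: -0.0
```

Call:
{"name": "drive_tool", "arguments": {
  "series": [-1,0,0,3,0,0,0,-1,0,0,3,0,0,0,-1,0,0,0,0,0,0,-1,0,0,0,0,0,0]
}}

```text
t: 4.03
eef_pos: [0.5761, 0.0697, 0.1156]
tool_rot: [-0.0, 0.993, 0.119, 0.0]
contact_force: [-1.7, 0.3, 4.7]
gripper_width: -0.003
```

Call:
{"name": "drive_tool", "arguments": {
  "series": [-1,0,0,2,0,0,0,-1,0,0,2,0,0,0,-1,0,0,0,0,0,0,-1,0,0,0,0,0,0]
}}

```text
t: 4.53
eef_pos: [0.5762, 0.0697, 0.1119]
tool_rot: [-0.0, 0.993, 0.119, 0.0]
contact_force: [-3.4, -0.3, 9.3]
gripper_width: 0.002
```

Call:
{"name": "drive_tool", "arguments": {
  "series": [-1,0,0,0,0,0,0]
}}

```text
t: 4.65
eef_pos: [0.5761, 0.0697, 0.1119]
tool_rot: [-0.0, 0.993, 0.119, 0.0]
contact_force: [-3.0, 0.3, 8.1]
gripper_width: -0.0
```

Call:
{"name": "drive_tool", "arguments": {
  "series": [-1,0,0,-10,0,0,0,-1,0,0,-15,0,0,0,-1,0,0,-15,0,0,0,-1,0,25,0,0,0,0,-1,0,30,0,0,0,0,-1,0,30,0,0,0,0,-1,0,30,0,0,0,0,-1,0,0,10,0,0,0,-1,0,0,10,0,0,0,-1,0,0,0,0,0,0]
}}

```text
t: 5.9
eef_pos: [0.6022, -0.0404, 0.1302]
tool_rot: [-0.0, 0.993, 0.12, -0.001]
contact_force: [-0.1, -0.6, 0.2]
gripper_width: 0.004
```

Call:
{"name": "drive_tool", "arguments": {
  "series": [-1,0,0,5,0,0,0,-1,0,0,5,0,0,0,-1,0,0,0,0,0,0]
}}

```text
t: 6.28
eef_pos: [0.6032, -0.0415, 0.1212]
tool_rot: [-0.0, 0.993, 0.119, -0.0]
contact_force: [-0.7, 0.1, 0.7]
gripper_width: -0.005
```

Call:
{"name": "drive_tool", "arguments": {
  "series": [-1,0,0,3,0,0,0,-1,0,0,3,0,0,0,-1,0,0,3,0,0,0,-1,0,0,0,0,0,0,-1,0,0,0,0,0,0]
}}

```text
t: 6.9
eef_pos: [0.6034, -0.0416, 0.1135]
tool_rot: [-0.0, 0.993, 0.119, 0.0]
contact_force: [-3.5, 2.1, 11.8]
gripper_width: 0.002
```

Call:
{"name": "drive_tool", "arguments": {
  "series": [-1,0,0,0,0,0,0]
}}

```text
t: 7.02
eef_pos: [0.6034, -0.0417, 0.1136]
tool_rot: [-0.0, 0.993, 0.119, 0.0]
contact_force: [-4.2, 1.9, 11.4]
gripper_width: -0.0
```

Call:
{"name": "drive_tool", "arguments": {
  "series": [-1,0,0,-10,0,0,0,-1,0,0,-15,0,0,0,-1,0,0,-15,0,0,0,-1,0,-30,0,0,0,0,-1,0,-40,0,0,0,0,-1,0,-45,0,0,0,0,-1,0,-45,0,0,0,0,-1,0,-40,0,0,0,0,-1,0,-30,0,0,0,0,-1,0,0,10,0,0,0,-1,0,0,10,0,0,0,-1,0,0,0,0,0,0]
}}

```text
t: 8.52
eef_pos: [0.5484, 0.1795, 0.1313]
tool_rot: [0.001, 0.993, 0.118, -0.001]
contact_force: [-0.4, 0.1, -0.3]
gripper_width: -0.003
```

Call:
{"name": "drive_tool", "arguments": {
  "series": [-1,0,0,5,0,0,0,-1,0,0,5,0,0,0,-1,0,0,0,0,0,0,-1,0,0,0,0,0,0]
}}

```text
t: 9.02
eef_pos: [0.5488, 0.1814, 0.1224]
tool_rot: [-0.0, 0.993, 0.119, 0.0]
contact_force: [-0.9, 0.3, 0.2]
gripper_width: -0.001
```

Call:
{"name": "drive_tool", "arguments": {
  "series": [-1,0,0,3,0,0,0,-1,0,0,3,0,0,0,-1,0,0,3,0,0,0,-1,0,0,0,0,0,0,-1,0,0,0,0,0,0]
}}

```text
t: 9.65
eef_pos: [0.5491, 0.1815, 0.1136]
tool_rot: [-0.0, 0.993, 0.119, 0.0]
contact_force: [0.5, 0.1, 3.4]
gripper_width: 0.006
```

Call:
{"name": "drive_tool", "arguments": {
  "series": [-1,0,0,0,0,0,0]
}}

```text
t: 9.78
eef_pos: [0.5491, 0.1815, 0.1135]
tool_rot: [-0.0, 0.993, 0.119, 0.0]
contact_force: [0.3, 0.6, 3.3]
gripper_width: 0.0
```

Force at 8.5–10 mm press: left 3.3 N, middle about 8.7 N, right about 11.6 N. The left spring is the soft one, so I go above its tag and look.

Call:
{"name": "drive_tool", "arguments": {
  "series": [-1,0,0,-10,0,0,0,-1,0,0,-15,0,0,0,-1,0,0,-10,0,0,0,-1,-18,2,0,0,0,0,-1,-20,0,0,0,0,0,-1,-18,0,0,0,0,0,-1,0,0,12,0,0,0,-1,0,0,15,0,0,0,-1,0,0,10,0,0,0,-1,0,0,0,0,0,0,-1,0,0,0,0,0,0]
}}

```text
t: 11.15
eef_pos: [0.4951, 0.1663, 0.1112]
tool_rot: [0.0, 0.993, 0.119, 0.0]
contact_force: [0.1, 0.2, 1.0]
gripper_width: -0.0
```

Run:
```python
from h import *
o=bot.get_obs();print(o['eef_pos'],o['contact_force'])
a=cam('wrist')['pixels'];b=cv2.resize(cam('side')['pixels'][170:300,180:340],None,fx=3.2,fy=3.2)[:420]
cv2.imwrite('pics/m.png',cv2.resize(np.hstack([a[:,140:420],b[:416] if 0 else cv2.resize(b,(512,420))]),None,fx=1,fy=1))
```

```text
[0.49513651 0.16625052 0.11122592] [0.11238069 0.15257957 0.98480656]
```

View pics/m.png

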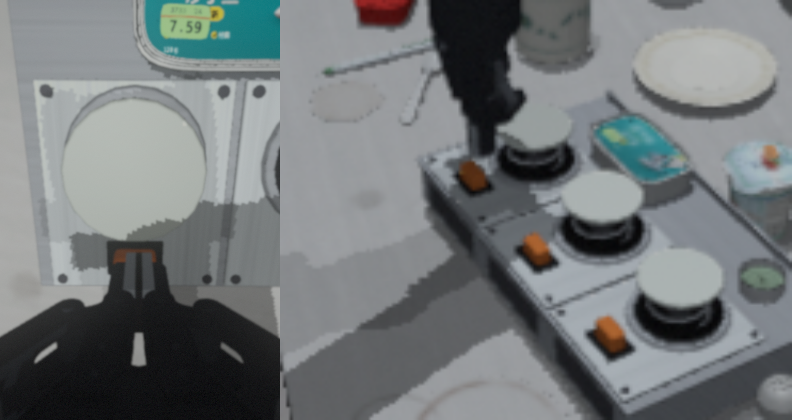

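The left half shows the shut tips at about (139,270), centred over the left tag, with the tag's orange showing on both sides. The side crop agrees, and the other tags are up. Now I push.

Call:
{"name": "drive_tool", "arguments": {
  "series": [-1,0,0,6,0,0,0,-1,0,0,4,0,0,0,-1,0,0,4,0,0,0,-1,0,0,4,0,0,0,-1,0,0,3,0,0,0,-1,0,0,3,0,0,0,-1,0,0,0,0,0,0,-1,0,0,0,0,0,0]
}}

```text
t: 12.25
eef_pos: [0.4948, 0.1662, 0.0879]
tool_rot: [-0.0, 0.993, 0.119, -0.0]
contact_force: [-3.4, -1.3, 12.7]
gripper_width: 0.002
```

Call:
{"name": "drive_tool", "arguments": {
  "series": [-1,0,0,1,0,0,0,-1,0,0,0,0,0,0,-1,0,0,0,0,0,0]
}}

```text
t: 12.62
eef_pos: [0.4949, 0.1663, 0.0878]
tool_rot: [-0.0, 0.993, 0.119, 0.0]
contact_force: [-6.6, -2.0, 21.5]
gripper_width: 0.002
```

Call:
{"name": "drive_tool", "arguments": {
  "series": [-1,0,0,-10,0,0,0,-1,0,0,-20,0,0,0,-1,0,0,-30,0,0,0,-1,0,0,-35,0,0,0,-1,0,0,-35,0,0,0,-1,0,0,-20,0,0,0,-1,0,0,0,0,0,0,-1,0,0,0,0,0,0]
}}

```text
t: 13.62
eef_pos: [0.4943, 0.1661, 0.2353]
tool_rot: [0.0, 0.993, 0.119, -0.001]
contact_force: [0.1, 0.3, -0.2]
gripper_width: 0.003
```

Run:
```python
from h import *
o=bot.get_obs();print(o['t'],o['eef_pos'],o['contact_force'])
a=cam('wrist')['pixels'];b=cv2.resize(cam('side')['pixels'][180:300,215:365],(512,420),interpolation=cv2.INTER_CUBIC)
cv2.imwrite('pics/e.png',np.hstack([a[:,140:420],b]))
```

```text
13.625 [0.49429242 0.16606122 0.23533641] [ 0.13247158  0.31921839 -0.2114708 ]
```

View pics/e.png

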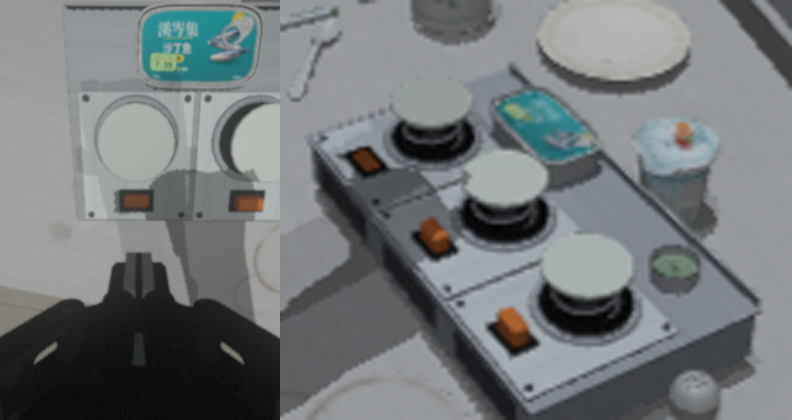

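The left tag (368,160 in the side crop) is down, nearly flush. The other two are up, the plates are up and nothing else has moved.

```bash
python3 -c "
from station import bot
print(bot.hand_in())"
```

```text
the job is handed in; nothing more can be done
None
```

The left spring is the tired one, so I pushed the left tag all the way down, let go and handed the job in at about 13.7 s of the 48 s allowed.

| Plate | Pressed | Force |
|---|---|---|
| Left | about 8.5 mm | 3.3 N |
| Middle | about 10 mm | 8–9 N |
| Right | about 8.5 mm | 11.6 N |

- **Left tag:** it reached its stop. The tool held at z = 0.088 while the force rose from 12.7 to 21.5 N.
- **Last pictures:** the left tag is nearly flush, and the middle and right tags are up. All three plates look back at rest. The tin, candle and tub look undisturbed. Only the shaker's cap shows in the last crop, and I did not measure any object's position again.
- **Arm:** it is about 135 mm clear of the dispenser, with the force reading back near zero.
- **Disagreement:** the camera estimates of the tag position differed by about 5 mm front to back. I used the value in between, and a close look confirmed the fingertips were over the tag before I pushed.

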